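# Press a stone tile home in the cutting jig with a push spacer

## Robot

A 6-joint arm with a two-finger parallel gripper is mounted at the origin on the work surface. World frame = base frame: x ahead of the robot, y to its left, z up, the work surface at z = 0. Lengths are in m, angles in rad, forces in N, time in s.
With the tool pointing down it reaches from about 0.35 to 0.725 m from the base axis. Payload 4.3 kg.
Tool frame: the origin (TCP) lies midway between the tips of the shut fingers; the grasp point (between the pads) lies 19 mm behind it; z points along the fingers, y is the line along which they close (so a half turn about z gives the same grasp; the last joint's range is limited). The gripper opens to 85 mm and grips with 20 to 120 N. Pads are 22 mm wide; open, the fingers measure 114 mm over their backs; the gripper's body (76 mm by 85 mm) begins 54 mm behind the grasp point. The pads swing forward as they close: fully open they stand 13 mm farther back than shut.
Start: joints at [-1.335, 0.377, 0.081, 1.274, 0, 1.46], TCP at [0.195, -0.541, 0.231] pointing down, gripper open.
Joint ranges: [-2.72, 2.72], [-0.84, 1.66], [-1.02, 1.22], [-1.77, 2.12], [-1.37, 1.28], [-3.14, 3.14]. Speed limits (rad/s): [2.57, 2.57, 3.14, 3.14, 3.14, 3.14].

## Interface

Orientations are given as a unit quaternion [x, y, z, w].
In Python, from bench import manip, read_camera gives the robot as it stands. The module is installed in compiled form; this text tells all that it offers.
- The arm moves only by the tool play_rows, never from a script. Its argument "deltas" is a list of rows, each a list of 5 numbers: the shift along the tool's x, y, z in units of 40 mm (1.0 is 40 mm), then the turn about the tool's z in units of 5 degrees (1.0 is 5 degrees), then the opening in per cent of the stroke, from 0 (shut) to 100 (fully open). A call has 1 to 20 rows; each row is the pose to reach, as a shift and turn from the pose commanded when the call began, along the tool's axes at that moment; what a row does not reach only later rows make up. A row lasts 1/10 s, in which the tool goes at most 50 mm and 8.59 degrees, less where a joint would pass 70% of its speed; a pose out of reach is approached as far as the arm can. A call with a gripper value outside its range is refused whole. The fingers move at their own pace and stop on an object; "newtons" is the grip in N (left out, the last holds). Time passes only in rows, so rows that repeat a pose let the fingers close. It gives the time, the measured TCP pose, the force, the opening and the grip force at its end, in the units of the state.
- manip.observe(): the state, without advancing time (a new reading comes with each control period).
- read_camera(name): name is "side" or "top" or "wrist"; returns a dict with "img" (384x512x3 uint8, red, green, blue), "intrinsics" (3x3 intrinsics, pixels), "rvec" (rotation vector, rad) and "tvec" (3), from world to camera coordinates, as OpenCV has them. Camera axes: x right, y down, z forward; pixel columns grow to the right and rows downward; lengths in m; the calibration is good to about 2 mm. The wrist camera is an equidistant fisheye: a pixel r from the principal point sees the ray r / f radians off the axis. A picture is of the moment at which its call begins. There is no depth.
- manip.close_job(): hands the job in; it is judged then, once.
The state is a dict: "time": time; "qpos": joint angles; "dq": joint speeds; "effort": joint torques, N m; "eef_pos": TCP position; "orientation": TCP orientation; "wrist_force": force on the tool from outside, world axes, zero at the start; "wrist_torque": the same for the moment, N m; "gripper_width": finger opening in m; "gripper_force": force on a finger pad.
Only numpy, scipy, OpenCV 4.12 (cv2) and the standard library are available. Lean on these libraries where they do the work, as an engineer would, in place of code of your own. Each camera call takes 0.05 s, during which the arm holds its last target. There are 200 camera calls.

## Task

Take the wooden push spacer out of its rest and slide its blade, upright, down into the gap between the stone tile and the stop blocks, at the one block where the gap is wide enough for it, until the tip is at or just above the jig board. Then push the tile with the spacer, away from the blocks, until its whole long edge is flush against the steel straightedge, and finish while still gripping the spacer and holding the tile pressed there with a firm push (one to two kilograms' worth): do not let go. Do not touch the tile with the fingers, and leave the tape roll, the rubbing stone and the brush where they are.

Things in the scene. Friction and masses are not known exactly. Their poses are not given: they have to be found in the camera images.
- jig: Fixed cutting jig: plywood board 160 x 230 x 12 mm. Origin at the centre of its underside, on the table; its top is 12 mm up. Its x axis points from the stop blocks to the steel straightedge (the push direction), y runs along the straightedge, z up. A fixed dark wood rail, 18 mm high above the board, lies along y from x = -72 to -50 mm, behind the blocks. The tile lies on the board.
- fence: Fixed steel straightedge on the far side of the jig board, 220 mm long (y), 20 mm thick, 22 mm high above the board. Origin at the middle of the foot of its face towards the tile, at the board's top, x = +60 mm in the jig's frame; axes as the jig's.
- tile: Loose pale stone border tile lying flat, 60 mm (x) by 190 mm (y) by 10 mm thick, about 0.3 kg; origin at the centre of its underside, axes nearly along the jig's. It starts 3 to 6 mm short of the straightedge and slightly askew; it slides on the board at a push of some 2 to 4 N, but a push well off its middle, with one end already against the straightedge, takes up to about 12 N to swing the other end home.
- tile_left (a point): Point on the tile's long edge face towards the straightedge, 93 mm to +y of the middle, at half thickness.
- tile_right (a point): Point on the tile's long edge face towards the straightedge, 93 mm to -y of the middle, at half thickness.
- stop_a: Fixed dark steel stop block on the jig board, 38 mm wide (y), 18 mm high, reaching 40.5 mm from the rail towards the tile. Origin at the foot of its end at the rail, mid-width, at the board's top (x = -50 mm in the jig's frame); x towards the tile. With the tile flush the gap from block to tile is 9.5 mm. The three blocks stand side by side, 40 mm between middles, in any order.
- stop_b: As stop_a, but reaching 38.5 mm; gap 11.5 mm with the tile flush.
- stop_c: As stop_a, but visibly short, reaching only 23 mm; gap 27 mm with the tile flush (19 to 26 mm at the start): the only gap the spacer fits. When it is the middle one, its neighbours' flanks stand 42 mm apart.
- spacer: Loose pale wooden push spacer, standing upright: a blade 14 mm thick (x) by 30 mm wide (y), from 0 to 32 mm height, and above it a grip 24 mm thick (x) by 30 mm wide (y), from 30 to 75 mm height; 50 g. Origin at the centre of the blade's tip (underside), z up. At the start it stands in the slot of its rest, tip 6 mm above the table, its axes along the rest's.
- rest: Fixed dark wood rest, 70 mm (x) by 90 mm (y) by 26 mm high; origin at the centre of its underside. In its top a slot 19 mm (x) by 35 mm (y), 20 mm deep, holds the spacer's blade. It stands to the left or right of the jig.
- tape: Loose roll of grey tape lying flat, 100 mm across, 48 mm high; origin at the centre of its underside. Bystander, on the side of the jig away from the rest.
- rubstone: Loose grey rubbing stone 50 x 100 x 30 mm, origin at the centre of its underside, lying on the table near the left side of the jig. Bystander.
- brush: Loose hand brush lying on the table near the right side of the jig. Bystander.
Not all that is in view belongs to the job. Several things have the shape of the spacer; the one meant has the colours described above.

How it is judged:
By the outcome, as a careful person would: the job done as asked, in the order asked, and still so for the second after the job is handed in, while the arm keeps its last pose, push and grip.
It also fails if it takes over 45 s, if anything falls off the work surface, if the arm or the gripper's body presses on something with over 40 N, if the wrist force passes 120 N, or if a joint passes its speed limit or range.

## Working session

There is one attempt and no reset: what is moved stays moved. The work goes in short steps, Python scripts to look and compute and a tool call to move; the robot and the scene stay as the last step left them, time stands still between calls to the robot, and variables do not carry over. Pictures are saved under pics/ and viewed, at most 10 in all, crops included, and the job is handed in when it is done.

Besides the shell and the picture viewer there is one more tool, called after "Call:" as a command line: name --pt "numbers of a row" for each row, then --argument value for the rest. play_rows: Moves the arm, as the interface text tells. Its arguments: {"type":"object","properties":{"deltas":{"type":"array","items":{"type":"array","items":{"type":"number"}}},"newtons":{"type":"number"}},"required":["deltas"]}

```bash
mkdir -p pics; cat > h.py <<'E'
import numpy as np, cv2
from bench import manip, read_camera
def cam(n):
    c=read_camera(n); R=cv2.Rodrigues(np.array(c["rvec"],float))[0]; t=np.array(c["tvec"],float).ravel(); K=np.array(c["intrinsics"],float)
    return c["img"],K,R,t
def ray(K,R,t,u,v,fish=False):
    x=np.array([(u-K[0,2])/K[0,0],(v-K[1,2])/K[1,1]])
    if fish:
        th=np.hypot(*x); d=np.r_[x/max(th,1e-9)*np.sin(th),np.cos(th)]
    else: d=np.r_[x,1]
    return -R.T@t, R.T@d
def onz(K,R,t,u,v,z,fish=False):
    o,d=ray(K,R,t,u,v,fish); return o+d*(z-o[2])/d[2]
def proj(K,R,t,p): 
    q=K@(R@np.array(p,float)+t); return q[:2]/q[2]
def save(n,img): cv2.imwrite(n,img[:,:,::-1])
E
python3 - <<'E'
from h import *
for n in("top","side"):
    i,K,R,t=cam(n); save(f"pics/{n}0.png",i); print(n,K.round(1).tolist(),(-R.T@t).round(3),R.round(2).tolist()); np.savez(n+"0.npz",i=i,K=K,R=R,t=t)
s=manip.observe(); print({k:np.round(v,3).tolist() for k,v in s.items()})
E
```

```text
top [[455.0, 0.0, 262.3], [0.0, 455.0, 190.9], [0.0, 0.0, 1.0]] [ 0.32  -0.027  1.129] [[0.02, -1.0, 0.0], [-0.98, -0.02, -0.2], [0.2, 0.0, -0.98]]
side [[443.4, 0.0, 250.2], [0.0, 443.4, 189.1], [0.0, 0.0, 1.0]] [0.328 0.889 0.722] [[-0.98, -0.21, 0.02], [-0.14, 0.58, -0.8], [0.16, -0.79, -0.6]]
{'time': 0.1, 'qpos': [-1.335, 0.378, 0.08, 1.274, 0.0, 1.46], 'dq': [-0.0, -0.001, 0.003, 0.001, -0.001, -0.001], 'effort': [0.001, -46.469, 27.058, 0.012, -0.0, 0.0], 'eef_pos': [0.195, -0.54, 0.23], 'orientation': [0.985, 0.172, -0.0, -0.001], 'wrist_force': [0.591, -0.751, 0.16], 'wrist_torque': [0.004, 0.001, -0.056], 'gripper_force': 0.0, 'gripper_width': 0.085}
```

View pics/top0.png

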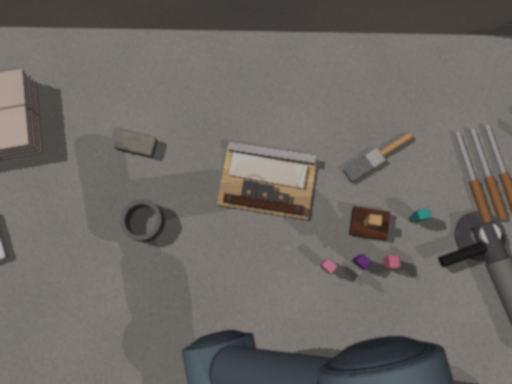

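View pics/side0.png

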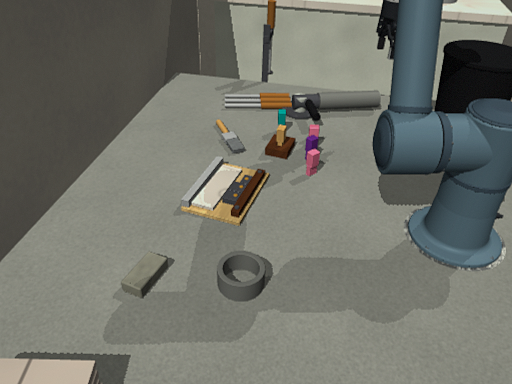

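The top view shows the jig at about (268,181), with the straightedge on the far (+x) side and the rail on the near side. The rest is at (371,223) and the tape at (143,220).

Spacer-shaped candidates in the top view are pale wood (375,220) in the dark rest, teal (422,214), purple (362,261), and pink (330,266) and (392,262). Only the pale wooden one in the rest fits the description. I'll confirm it in an enlarged crop.

```bash
python3 - <<'E'
from h import *
a=np.load("top0.npz"); i,K,R,t=[a[k] for k in "iKRt"]
c=i[135:250,210:410]; save("pics/crop.png",cv2.resize(c,None,fx=4,fy=4,interpolation=cv2.INTER_CUBIC))
hsv=cv2.cvtColor(i,cv2.COLOR_RGB2HSV)
for p in [(374,218),(360,230),(232,190),(270,168),(300,158),(265,203),(256,188),(275,192)]: print(p,hsv[p[1],p[0]],i[p[1],p[0]])
E
```

```text
(374, 218) [ 16 113 173] [173 137  96]
(360, 230) [ 10 132  77] [77 50 37]
(232, 190) [ 16 100 151] [151 124  92]
(270, 168) [ 16  25 176] [176 168 159]
(300, 158) [  9  12 150] [150 145 143]
(265, 203) [  9 133  67] [67 43 32]
(256, 188) [165  17  60] [60 56 58]
(275, 192) [11 40 70] [70 63 59]
```

View pics/crop.png

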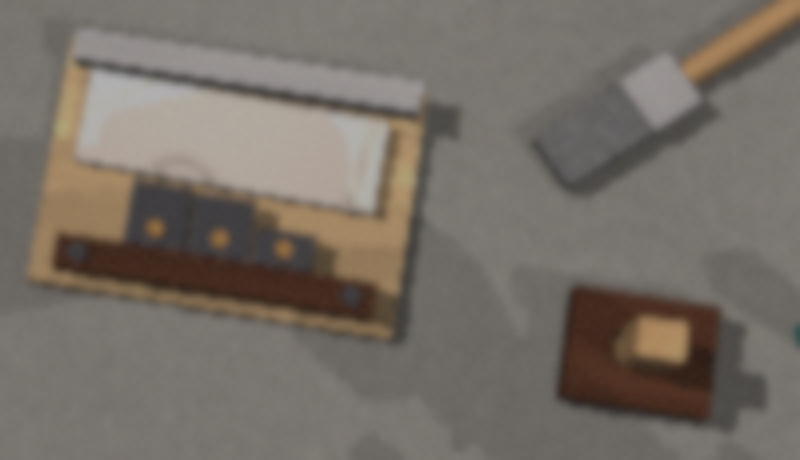

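The crop confirms it: the pale wooden spacer stands in the dark rest, at crop (662,340) or full (375,220). The short block, stop_c, is the right-hand one at crop (285,250), full (281,197).

```bash
cat > m.py <<'E'
from h import *
a=np.load("top0.npz"); i,K,R,t=[a[k] for k in "iKRt"]
hsv=cv2.cvtColor(i,cv2.COLOR_RGB2HSV).astype(int); H,S,V=[hsv[...,k] for k in range(3)]
def rect(m,box,z,name,hull=False):
    mm=np.zeros(m.shape,np.uint8); x0,y0,x1,y1=box; mm[y0:y1,x0:x1]=m[y0:y1,x0:x1]
    c=max(cv2.findContours(mm,0,1)[0],key=cv2.contourArea).reshape(-1,2)
    P=np.array([onz(K,R,t,u,v,z)[:2] for u,v in c])
    (cx,cy),(w,h),ang=cv2.minAreaRect((P*1000).astype(np.float32))
    if w>h: w,h,ang=h,w,ang-90
    print(name,"c",round(cx,1),round(cy,1),"size",round(w,1),round(h,1),"long axis yaw-90:",round(ang,2))
dark=(V<95)&(S>100)
rest=dark|((S>90)&(V>95))
rect(dark,(345,195,395,245),.026,"rest")
rect((S>85)&(V>150),(345,195,395,245),.081,"spacer top")
rect(dark,(215,190,312,220),.030,"rail")
rect((S<40)&(V>140),(215,150,312,195),.022,"tile(+fence?)")
rect((S<28)&(V>110)&(V<160),(215,138,320,165),.034,"fence")
def at(u,v,z): return (onz(K,R,t,210+u/4,135+v/4,z)*1000).round(1)
print("tile corners",[at(*p,.022)[:2].tolist() for p in [(92,70),(392,123),(377,214),(78,160)]])
print("board corners",[at(*p,.012)[:2].tolist() for p in [(28,280),(398,340)]])
print("fence top corners",[at(*p,.034)[:2].tolist() for p in [(78,30),(426,82),(420,113),(76,62)]])
print("blockc",[at(*p,.030)[:2].tolist() for p in [(258,232),(318,240),(312,270),(252,262)]])
print("rail",[at(*p,.030)[:2].tolist() for p in [(57,235),(378,285),(372,318),(53,268)]])
E
python3 m.py
```

```text
rest c 471.8 -288.1 size 67.6 89.1 long axis yaw-90: -7.58
spacer top c 473.1 -288.4 size 18.8 23.2 long axis yaw-90: -1.99
rail c 514.0 -29.8 size 27.0 200.3 long axis yaw-90: -7.84
tile(+fence?) c 601.7 -38.0 size 59.4 189.5 long axis yaw-90: -9.0
fence c 647.2 -35.6 size 67.6 261.8 long axis yaw-90: 1.04
tile corners [[645.1, 50.3], [613.9, -139.1], [555.3, -129.6], [586.5, 57.3]]
board corners [[511.6, 86.7], [478.0, -143.5]]
fence top corners [[667.5, 59.0], [637.6, -159.2], [617.5, -155.4], [646.6, 59.6]]
blockc [[541.0, -55.6], [536.6, -92.6], [517.8, -89.0], [522.1, -52.1]]
rail [[536.9, 68.1], [509.2, -129.5], [488.7, -125.8], [516.2, 69.8]]
```

```bash
cat > g.py <<'E'
from h import *
from scipy.spatial.transform import Rotation as Ro
def go(p,yaw):  # p target tcp, yaw (deg) of tool y in world
    s=manip.observe(); r=Ro.from_quat(s["orientation"]).as_matrix(); d=r.T@(np.array(p)-s["eef_pos"])/.04
    a=np.degrees(np.arctan2(r[1,1],r[0,1])); turn=-((yaw-a+90)%180-90)/5
    print("pos",np.round(s["eef_pos"],4),"ang",round(a,2),"delta",d.round(3),"turn",round(turn,3),"q",np.round(s["qpos"],2),"F",np.round(s["wrist_force"],1),"w",round(s["gripper_width"],4),"t",s["time"])
if __name__=="__main__":
    import sys; v=list(map(float,sys.argv[1:])); go(v[:3],v[3])
E
python3 g.py .473 -.288 .17 -7.6
```

```text
pos [ 0.1948 -0.5404  0.2305] ang -70.19 delta [ 8.683 -3.575  1.52 ] turn -12.517 q [-1.34  0.38  0.08  1.27  0.    1.46] F [ 0.6 -0.8  0.2] w 0.0853 t 0.1
```

Call:
play_rows --pt "8.68 -3.58 0.5 -12.5 100" --pt "8.68 -3.58 0.5 -12.5 100" --pt "8.68 -3.58 0.5 -12.5 100" --pt "8.68 -3.58 0.5 -12.5 100" --pt "8.68 -3.58 0.5 -12.5 100" --pt "8.68 -3.58 0.5 -12.5 100" --pt "8.68 -3.58 0.5 -12.5 100" --pt "8.68 -3.58 0.5 -12.5 100" --pt "8.68 -3.58 1.0 -12.5 100" --pt "8.68 -3.58 1.5 -12.5 100" --pt "8.68 -3.58 1.5 -12.5 100" --pt "8.68 -3.58 1.5 -12.5 100"

```text
time: 1.3
eef_pos: [0.4724, -0.2882, 0.171]
orientation: [0.753, 0.658, -0.0, -0.001]
wrist_force: [0.1, 0.3, 0.1]
gripper_width: 0.0853
gripper_force: 0.0
```

```bash
python3 - <<'E'
from h import *
i,K,R,t=cam("wrist"); save("pics/w1.png",i); np.savez("w1.npz",i=i,K=K,R=R,t=t); print(K.round(1).tolist(),(-R.T@t).round(3))
E
python3 g.py .473 -.288 .032 -7.6
```

```text
[[297.3, 0.0, 255.1], [0.0, 297.3, 188.3], [0.0, 0.0, 1.0]] [ 0.483 -0.205  0.314]
pos [ 0.473  -0.2888  0.1718] ang -7.71 delta [ 2.000e-02 -2.000e-03  3.496e+00] turn -0.022 q [-0.66  0.36 -0.1   1.11 -0.    1.04] F [ 0.3 -0.4 -0.3] w 0.0856 t 1.35
```

View pics/w1.png

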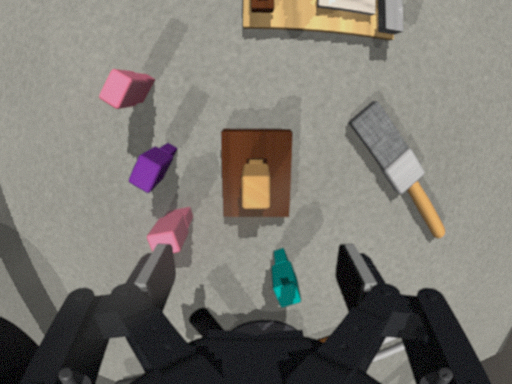

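The wrist view shows the spacer's top face at about (256,187), in the rest at (257,172). The fingers straddle it at columns 155 and 358.

```bash
python3 - <<'E'
from h import *
a=np.load("w1.npz"); i,K,R,t=[a[k] for k in "iKRt"]
hsv=cv2.cvtColor(i,cv2.COLOR_RGB2HSV).astype(int); H,S,V=[hsv[...,k] for k in range(3)]
print("col256",[(v,V[v,256]) for v in range(155,214,2)])
def rect(m,z,n):
    mm=np.zeros(m.shape,np.uint8); mm[120:225,215:300]=m[120:225,215:300]
    c=max(cv2.findContours(mm,0,1)[0],key=cv2.contourArea).reshape(-1,2)
    P=np.array([onz(K,R,t,u,v,z,True)[:2] for u,v in c]); print(n,np.round(cv2.minAreaRect((P*1000).astype(np.float32))[0],1),cv2.minAreaRect((P*1000).astype(np.float32))[1:],cv2.boundingRect(c))
wood=(S>80)&(V>110)
for th in (150,170,190,200,210): rect(wood&(V>th),.081,th)
rect((S>90),.026,"rest")
E
```

```text
col256 [(155, np.int64(83)), (157, np.int64(79)), (159, np.int64(100)), (161, np.int64(152)), (163, np.int64(157)), (165, np.int64(143)), (167, np.int64(141)), (169, np.int64(143)), (171, np.int64(144)), (173, np.int64(143)), (175, np.int64(167)), (177, np.int64(214)), (179, np.int64(219)), (181, np.int64(220)), (183, np.int64(221)), (185, np.int64(224)), (187, np.int64(223)), (189, np.int64(218)), (191, np.int64(218)), (193, np.int64(219)), (195, np.int64(216)), (197, np.int64(218)), (199, np.int64(219)), (201, np.int64(217)), (203, np.int64(218)), (205, np.int64(220)), (207, np.int64(201)), (209, np.int64(108)), (211, np.int64(84)), (213, np.int64(84))]
150 [ 472.2 -285.5] ((29.911788940429688, 22.80136489868164), 82.36740112304688) (242, 174, 28, 35)
170 [ 472.1 -285.9] ((27.30341911315918, 21.137744903564453), 82.36262512207031) (243, 176, 26, 32)
190 [ 472.1 -285.9] ((27.301006317138672, 21.110132217407227), 82.37129974365234) (243, 176, 26, 32)
200 [ 472.1 -286.3] ((26.448963165283203, 19.444904327392578), 82.35533905029297) (244, 177, 24, 31)
210 [ 472.1 -285.9] ((25.53580093383789, 19.39503288269043), 82.35540771484375) (244, 177, 24, 30)
rest [ 472.5 -286.6] ((91.88102722167969, 69.53141784667969), 82.0925521850586) (221, 129, 71, 88)
```

```bash
python3 g.py .4723 -.2865 .033 -7.7
```

```text
pos [ 0.473  -0.2888  0.1718] ang -7.71 delta [ 0.055 -0.024  3.471] turn -0.002 q [-0.66  0.36 -0.1   1.11 -0.    1.04] F [ 0.3 -0.4 -0.3] w 0.0856 t 1.35
```

Call:
play_rows --pt "0.05 -0.02 0.8 0 100" --pt "0.05 -0.02 1.6 0 100" --pt "0.05 -0.02 2.4 0 100" --pt "0.05 -0.02 3.0 0 100" --pt "0.05 -0.02 3.3 0 100" --pt "0.05 -0.02 3.46 0 100" --pt "0.05 -0.02 3.46 0 100" --pt "0.05 -0.02 3.46 0 60" --pt "0.05 -0.02 3.46 0 40" --pt "0.05 -0.02 3.46 0 20" --pt "0.05 -0.02 3.46 0 10" --pt "0.05 -0.02 3.46 0 10" --pt "0.05 -0.02 3.46 0 10" --pt "0.05 -0.02 3.46 0 10" --pt "0.05 -0.02 3.46 0 10" --newtons 90

```text
time: 2.85
eef_pos: [0.4731, -0.2869, 0.0336]
orientation: [0.753, 0.658, 0.0, 0.001]
wrist_force: [-0.6, 0.5, 5.5]
gripper_width: 0.0231
gripper_force: 88.2
```

```bash
python3 g.py .5517 -.075 .16 -8
```

```text
pos [ 0.4731 -0.2869  0.0336] ang -7.68 delta [ 5.511  1.244 -3.163] turn 0.064 q [-0.66  0.47 -0.31  0.78 -0.    1.05] F [-0.6  0.5  5.5] w 0.0231 t 2.85
```

Call:
play_rows --pt "0 0 -0.3 0 10" --pt "0 0 -0.8 0 10" --pt "0 0 -1.6 0 10" --pt "0 0 -2.4 0 10" --pt "0.4 0.1 -3.16 0 10" --pt "1.2 0.3 -3.16 0.06 10" --pt "2.2 0.5 -3.16 0.06 10" --pt "3.2 0.72 -3.16 0.06 10" --pt "4.2 0.95 -3.16 0.06 10" --pt "5.0 1.13 -3.16 0.06 10" --pt "5.51 1.24 -3.16 0.06 10" --pt "5.51 1.24 -3.16 0.06 10" --pt "5.51 1.24 -3.16 0.06 10" --pt "5.51 1.24 -3.16 0.06 10"

```text
time: 4.25
eef_pos: [0.5507, -0.0755, 0.1593]
orientation: [0.755, 0.656, -0.0, 0.0]
wrist_force: [-0.6, -1.0, -0.3]
gripper_width: 0.0234
gripper_force: 88.6
```

```bash
python3 - <<'E'
from h import *
i,K,R,t=cam("wrist"); save("pics/w2.png",cv2.resize(i,(800,600),interpolation=cv2.INTER_CUBIC)); np.savez("w2.npz",i=i,K=K,R=R,t=t); print((-R.T@t).round(3))
E
python3 g.py .5517 -.075 .16 -8
```

```text
[0.562 0.008 0.302]
pos [ 0.5507 -0.0757  0.1593] ang -8.07 delta [ 0.022  0.022 -0.017] turn -0.014 q [-0.25  0.37 -0.12  1.08 -0.    1.46] F [-0.6  0.4 -0.4] w 0.0231 t 4.3
```

View pics/w2.png

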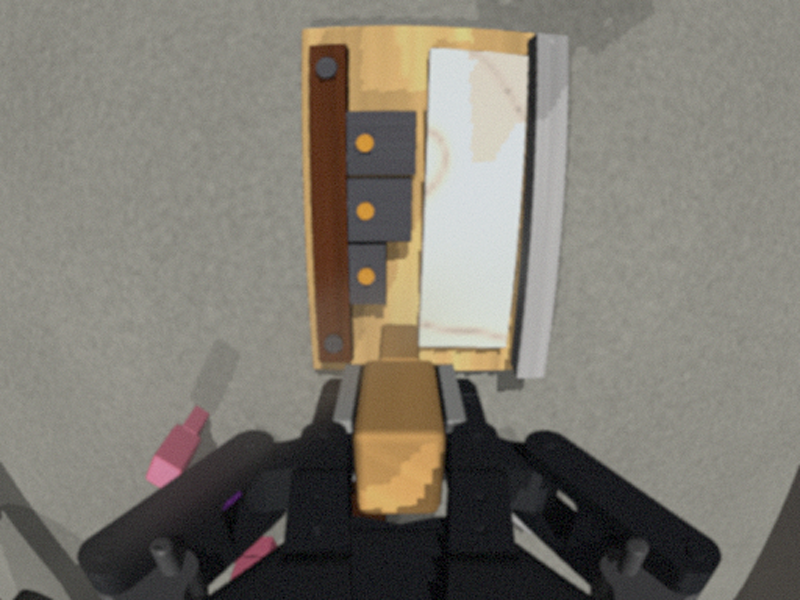

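The picture shows stop_c as the nearest, short block, top at (350–386, 244–304). The tile's near edge runs (430,48) to (419,346), and the held spacer is at (400,430), upright.

```bash
python3 - <<'E'
from h import *
a=np.load("w2.npz"); i,K,R,t=[a[k] for k in "iKRt"]
th=np.radians(-8); ex=np.array([np.cos(th),np.sin(th)]); ey=np.array([-ex[1],ex[0]])
T=np.array([.5507,-.0757])
# jig-aligned coords (mm) relative to TCP
def at(u,v,z): 
    p=onz(K,R,t,u/1.5625,v/1.5625,z,True)[:2]-T; return (np.array([p@ex,p@ey])*1000).round(1).tolist()
for n,z,ps in [("c",.030,[(350,244),(385,244),(386,304),(351,303)]),("mid",.030,[(347,178),(411,178),(411,241)]),("tile near",.022,[(430,48),(424,200),(419,346)]),("tile far",.022,[(528,56),(504,347)]),("fence near top",.034,[(539,38),(517,377)]),("rail",.030,[(310,46),(347,46),(353,360),(316,360)]),("board",.012,[(303,29),(315,369)])]:
    print(n,[at(*p,z) for p in ps])
# subpixel edges on block/tile along rows through gap
g=cv2.cvtColor(i,cv2.COLOR_RGB2GRAY)
for v in (165,175,185): print(v,g[v,222:276].tolist())
def fproj(p):
    q=R@np.array(p)+t; r=np.hypot(q[0],q[1]); an=np.arctan2(r,q[2]); return (K[:2,2]+K[0,0]*an*q[:2]/r)*1.5625
for sx in(-7,7):
  for sy in(-15,15): print(sx,sy,fproj(np.r_[T+(ex*sx+ey*sy)/1000,.1593-.0276]).round(0))
E
```

```text
c [[-30.1, 23.9], [-9.1, 23.8], [-8.8, -14.4], [-30.7, -13.8]]
mid [[-31.0, 63.6], [6.3, 63.4], [6.5, 25.6]]
tile near [[17.6, 142.2], [14.4, 49.4], [12.6, -47.1]]
tile far [[77.1, 140.7], [70.5, -48.5]]
fence near top [[80.5, 150.2], [78.6, -65.4]]
rail [[-52.0, 143.4], [-30.4, 142.2], [-30.9, -53.6], [-55.6, -54.0]]
board [[-59.9, 159.0], [-60.5, -70.3]]
165 [58, 70, 81, 77, 80, 82, 83, 82, 78, 87, 83, 81, 84, 84, 79, 86, 81, 80, 87, 85, 83, 80, 79, 75, 70, 80, 91, 96, 98, 98, 112, 122, 128, 137, 138, 149, 145, 167, 179, 186, 188, 186, 186, 191, 184, 166, 130, 125, 165, 207, 217, 219, 215, 218]
175 [66, 64, 81, 86, 84, 87, 97, 125, 146, 156, 158, 153, 150, 150, 156, 152, 140, 119, 88, 85, 76, 86, 83, 82, 88, 123, 154, 168, 166, 162, 169, 171, 187, 189, 187, 190, 190, 186, 187, 185, 185, 185, 192, 186, 189, 162, 133, 143, 180, 210, 215, 215, 213, 215]
185 [70, 66, 79, 89, 90, 90, 87, 89, 85, 88, 88, 85, 86, 88, 94, 91, 92, 93, 88, 87, 93, 88, 89, 87, 96, 123, 162, 179, 185, 186, 188, 184, 187, 187, 187, 187, 186, 186, 185, 187, 186, 188, 186, 192, 184, 165, 140, 159, 197, 212, 212, 210, 212, 214]
-7 -15 [384. 387.]
-7 15 [383. 322.]
7 -15 [417. 387.]
7 15 [418. 322.]
```

Call:
play_rows --pt "0.1 0.06 0.3 0 10" --pt "0.1 0.06 1.0 0 10" --pt "0.1 0.06 1.7 0 10" --pt "0.1 0.06 2.15 0 10" --pt "0.1 0.06 2.15 0 10" --pt "0.1 0.06 2.15 0 10"

```text
time: 4.9
eef_pos: [0.5535, -0.0713, 0.0729]
orientation: [0.755, 0.656, -0.0, -0.001]
wrist_force: [0.7, 0.9, -0.0]
gripper_width: 0.0234
gripper_force: 88.6
```

```bash
python3 - <<'E'
from h import *
i,K,R,t=cam("wrist"); save("pics/w3.png",cv2.resize(i[90:330,130:390],(780,720))[:600]); np.savez("w3.npz",i=i,K=K,R=R,t=t)
i,K,R,t=cam("side"); np.savez("s3.npz",i=i,K=K,R=R,t=t); save("pics/s3.png",cv2.resize(i[130:240,160:300],None,fx=5,fy=5,interpolation=cv2.INTER_CUBIC))
E
python3 g.py .5532 -.0717 .0406 -8.1
```

```text
pos [ 0.555  -0.0716  0.0744] ang -8.01 delta [-0.01  -0.047  0.844] turn 0.018 q [-0.24  0.44 -0.25  0.88 -0.    1.47] F [ 1.  -0.4 -0.3] w 0.023 t 5.0
```

View pics/w3.png

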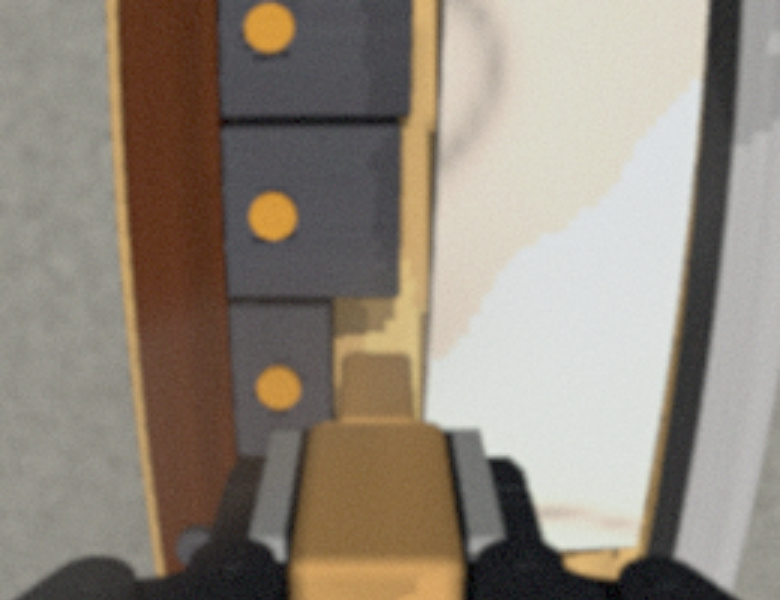

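The blade tip is at crop columns 343–412, between stop_c's face at about 333 and the tile edge at about 423, so it looks centred. I'll check the clearances by casting rays.

```bash
python3 - <<'E'
from h import *
a=np.load("w3.npz"); i,K,R,t=[a[k] for k in "iKRt"]
th=np.radians(-8.1); ex=np.array([np.cos(th),np.sin(th)]); ey=np.array([-ex[1],ex[0]]); T=np.array([.5540,-.0714])
def at(u,v,z):
    p=onz(K,R,t,130+u/3,90+v/3,z,True)[:2]-T; return (np.array([p@ex,p@ey])*1000).round(1).tolist()
print("blade",[at(u,v,z) for z in(.044,.047) for u,v in[(346,356),(409,356),(341,418),(413,418)]])
print("c",[at(u,v,.030) for u,v in[(230,302),(331,302),(333,400),(334,420)]],"mid",[at(398,297,.030),at(401,130,.03)])
print("tile",[at(u,v,.022) for u,v in[(439,130),(430,250),(426,340),(422,410)]],"rail",at(222,125,.03),at(232,400,.03))
print("tile far",[at(u,v,.022) for u,v in[(703,80),(642,530)]],"fence",[at(u,v,.034) for u,v in[(740,40),(695,450)]])
print(manip.observe()["eef_pos"])
E
```

```text
blade [[-7.4, 12.4], [5.7, 12.4], [-8.7, -2.1], [6.8, -2.0], [-7.3, 13.7], [5.6, 13.7], [-8.6, -0.6], [6.6, -0.5]]
c [[-33.7, 19.4], [-11.1, 19.5], [-11.1, -4.4], [-10.9, -9.6]] mid [[3.6, 20.7], [3.9, 57.6]]
tile [[12.5, 56.5], [11.0, 29.2], [10.5, 7.3], [9.9, -10.9]] rail [-33.8, 58.9] [-34.6, -4.7]
tile far [[72.5, 69.8], [70.0, -47.8]] fence [[76.0, 79.8], [76.1, -17.0]]
[ 0.55504363 -0.07155444  0.07435798]
```

Call:
play_rows --pt "0.0 0.01 0.25 0 10" --pt "0.0 0.01 0.5 0 10" --pt "0.0 0.01 0.7 0 10" --pt "0.0 0.01 0.78 0 10" --pt "0.0 0.01 0.8 0 10" --pt "0.0 0.01 0.8 0 10"

```text
time: 5.6
eef_pos: [0.5544, -0.0711, 0.0411]
orientation: [0.755, 0.656, -0.0, -0.0]
wrist_force: [-0.2, 0.7, -0.8]
gripper_width: 0.0225
gripper_force: 88.6
```

Call:
play_rows --pt "0 0 0.02 0 10" --pt "0 0 0.02 0 10" --pt "0 0 0.02 0 10"

```text
time: 5.9
eef_pos: [0.5547, -0.0712, 0.0408]
orientation: [0.755, 0.656, 0.0, 0.0]
wrist_force: [-0.3, -0.6, -0.3]
gripper_width: 0.0231
gripper_force: 88.6
```

Call:
play_rows --pt "0 0 0.015 0 10" --pt "0 0 0.015 0 10" --pt "0 0 0.015 0 10"

```text
time: 6.2
eef_pos: [0.5544, -0.0712, 0.0399]
orientation: [0.755, 0.656, -0.0, 0.0]
wrist_force: [0.7, 0.3, -0.8]
gripper_width: 0.0231
gripper_force: 88.6
```

Call:
play_rows --pt "0 0 0.015 0 10" --pt "0 0 0.015 0 10" --pt "0 0 0.015 0 10"

```text
time: 6.5
eef_pos: [0.5546, -0.0712, 0.0396]
orientation: [0.755, 0.656, 0.0, 0.0]
wrist_force: [-1.2, -0.1, 4.5]
gripper_width: 0.0233
gripper_force: 89.3
```

Call:
play_rows --pt "0 0 -0.015 0 10" --pt "0 0.02 -0.015 0 10" --pt "0 0.04 -0.015 0 10" --pt "0 0.06 -0.015 0 10" --pt "0 0.08 -0.015 0 10" --pt "0 0.1 -0.015 0 10" --pt "0 0.12 -0.015 0 10" --pt "0 0.14 -0.015 0 10" --pt "0 0.15 -0.015 0 10" --pt "0 0.15 -0.015 0 10" --pt "0 0.15 -0.015 0 10"

```text
time: 7.6
eef_pos: [0.5605, -0.072, 0.0399]
orientation: [0.755, 0.656, 0.0, 0.0]
wrist_force: [-0.1, 0.1, -1.4]
gripper_width: 0.0234
gripper_force: 88.9
```

Call:
play_rows --pt "0 0.02 0 0 10" --pt "0 0.03 0 0 10" --pt "0 0.04 0 0 10" --pt "0 0.04 0 0 10"

```text
time: 8.0
eef_pos: [0.562, -0.0722, 0.0399]
orientation: [0.755, 0.656, -0.0, 0.0]
wrist_force: [-0.7, -0.5, -1.1]
gripper_width: 0.0231
gripper_force: 88.9
```

Call:
play_rows --pt "0 0.015 0 0 10" --pt "0 0.03 0 0 10" --pt "0 0.03 0 0 10"

```text
time: 8.3
eef_pos: [0.5626, -0.0723, 0.0398]
orientation: [0.755, 0.656, -0.0, -0.0]
wrist_force: [-2.8, -0.2, 0.9]
gripper_width: 0.0228
gripper_force: 88.8
```

```bash
python3 - <<'E'
from h import *
i,K,R,t=cam("wrist"); save("pics/w4.png",cv2.resize(i[90:330,130:390],(780,720))[:600]); np.savez("w4.npz",i=i,K=K,R=R,t=t)
E
```

```text
(no output)
```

View pics/w4.png

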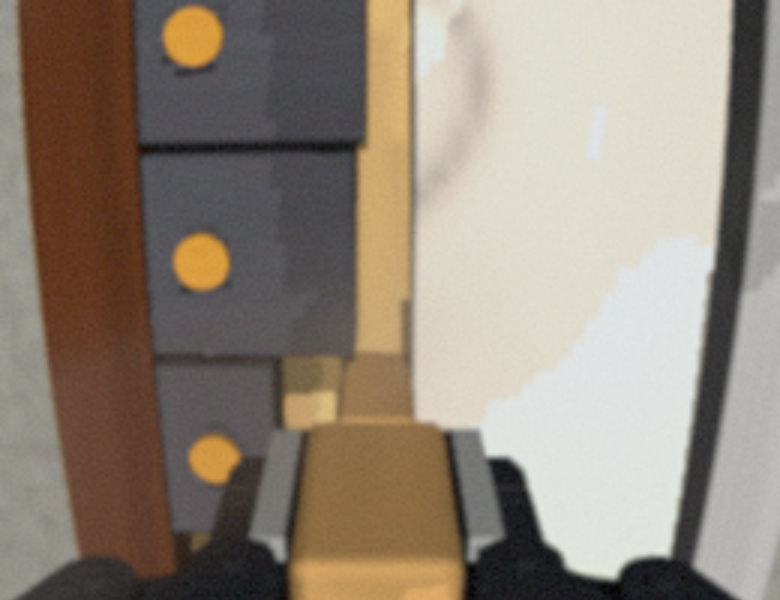

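The blade (343–412, 355–420) now touches the tile edge at column 413, and the tile is nearly parallel to the dark fence face, with only slight gaps left. I'll keep pushing in small steps until the force builds up.

Call:
play_rows --pt "0 0.01 0 0 10" --pt "0 0.02 0 0 10" --pt "0 0.02 0 0 10"

```text
time: 8.65
eef_pos: [0.5629, -0.0722, 0.0397]
orientation: [0.755, 0.656, -0.001, -0.001]
wrist_force: [-5.2, 1.2, 2.9]
gripper_width: 0.023
gripper_force: 89.1
```

Call:
play_rows --pt "0 0.01 0 0 10" --pt "0 0.02 0 0 10" --pt "0 0.02 0 0 10"

```text
time: 8.95
eef_pos: [0.563, -0.0722, 0.0396]
orientation: [0.755, 0.656, -0.001, -0.001]
wrist_force: [-6.5, 1.5, 4.6]
gripper_width: 0.023
gripper_force: 89.4
```

Call:
play_rows --pt "0 0.02 -0.015 0 10" --pt "0 0.04 -0.015 0 10" --pt "0 0.05 -0.015 0 10" --pt "0 0.05 -0.015 0 10"

```text
time: 9.35
eef_pos: [0.5635, -0.0717, 0.0397]
orientation: [0.755, 0.656, -0.002, -0.003]
wrist_force: [-8.8, 3.0, 3.9]
gripper_width: 0.0228
gripper_force: 89.5
```

Call:
play_rows --pt "0 0.02 0 0 10" --pt "0 0.04 0 0 10" --pt "0 0.05 0 0 10" --pt "0 0.05 0 0 10"

```text
time: 9.75
eef_pos: [0.5636, -0.0717, 0.0397]
orientation: [0.755, 0.656, -0.003, -0.004]
wrist_force: [-13.5, 3.6, 8.8]
gripper_width: 0.023
gripper_force: 90.1
```

Call:
play_rows --pt "0 0.0 -0.01 0 10" --pt "0 0.01 -0.02 0 10" --pt "0 0.02 -0.02 0 10" --pt "0 0.02 -0.02 0 10"

```text
time: 10.15
eef_pos: [0.5637, -0.0717, 0.0397]
orientation: [0.755, 0.656, -0.003, -0.004]
wrist_force: [-12.1, 2.5, 6.1]
gripper_width: 0.023
gripper_force: 89.6
```

```bash
python3 - <<'E'
from h import *
i,K,R,t=cam("wrist"); save("pics/w5.png",cv2.resize(i[20:330,130:430],(750,775))[:600]); np.savez("w5.npz",i=i,K=K,R=R,t=t)
i,K,R,t=cam("top"); np.savez("t5.npz",i=i,K=K,R=R,t=t)
i,K,R,t=cam("side"); np.savez("s5.npz",i=i,K=K,R=R,t=t)
s=manip.observe(); print(s["wrist_force"],s["eef_pos"])
E
```

```text
[-12.73933704   3.06333196   5.09243793] [ 0.56366119 -0.07174968  0.03971073]
```

View pics/w5.png

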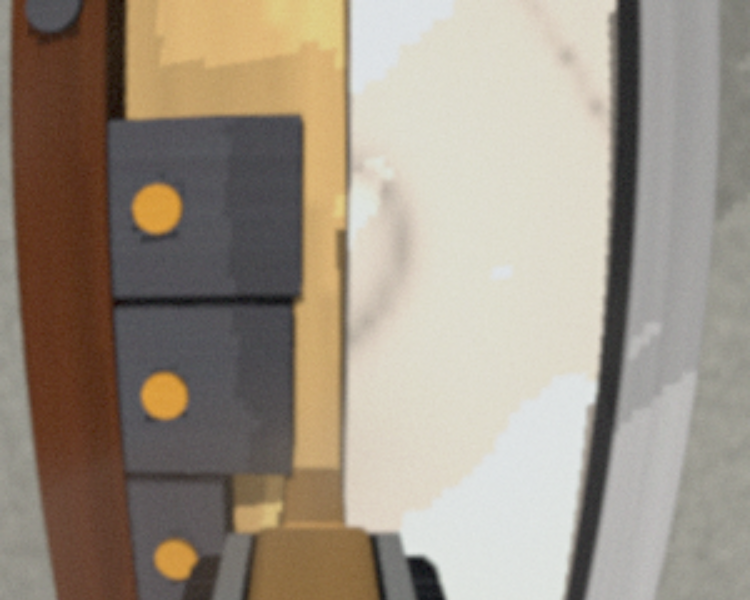

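The tile's far edge meets the dark fence face along its visible length, with no board showing between them. I'll measure the parallelism numerically.

```bash
python3 - <<'E'
from h import *
a=np.load("w5.npz"); i,K,R,t=[a[k] for k in "iKRt"]; g=cv2.cvtColor(i,cv2.COLOR_RGB2GRAY).astype(float)
th=np.radians(-8.2); ex=np.array([np.cos(th),np.sin(th)]); ey=np.array([-ex[1],ex[0]]); T=np.array([.5637,-.0717])
def at(u,v,z):
    p=onz(K,R,t,u,v,z,True)[:2]-T; return np.array([p@ex,p@ey])*1000
A=[];B=[];N=[]
for v in range(4,300,6):
    r=cv2.GaussianBlur(g[v:v+1],(1,1),0)[0]; dark=np.where(r[330:410]<75)[0]+330
    if len(dark)<3: continue
    # bands: half level crossings either side
    k=dark[len(dark)//2]; l=k
    while r[l]<120: l-=1
    m=k
    while r[m]<(r[k]+110)/2: m+=1
    u1=l+(r[l]-120)/(r[l]-r[l+1]); u2=m-(r[m]-(r[k]+110)/2)/(r[m]-r[m-1])
    A.append(at(u1,v,.022)); B.append(at(u2,v,.034))
    w=r[225:300]; 
A=np.array(A);B=np.array(B)
for n,P in(("tile far",A),("fence top edge",B)): 
    c=np.polyfit(P[:,1],P[:,0],1); k=abs(P[:,0]-np.polyval(c,P[:,1]))<1; c=np.polyfit(P[k,1],P[k,0],1); print(n,"slope deg",np.degrees(c[0]).round(2),"x at y=140,40,-45:",np.polyval(c,[140,40,-45]).round(1),P[:,1].min().round(),P[:,1].max().round(),k.sum(),len(k))
print([(int(p[1]),round(q[0]-p[0],1)) for p,q in zip(A,B)][::3])
# closeness: min grey in band per row
for v in (30,90,150,210,250): print(v,g[v,355:400].astype(int).tolist())
E
```

```text
tile far slope deg 5.29 x at y=140,40,-45: [70.4 61.2 53.4] -50.0 138.0 6 50
fence top edge slope deg 0.13 x at y=140,40,-45: [65.7 65.5 65.3] -45.0 135.0 17 50
[(137, np.float64(3.3)), (127, np.float64(-0.2)), (116, np.float64(0.9)), (106, np.float64(0.7)), (95, np.float64(0.7)), (85, np.float64(0.5)), (75, np.float64(0.4)), (65, np.float64(0.2)), (54, np.float64(0.1)), (43, np.float64(-0.2)), (32, np.float64(0.2)), (21, np.float64(0.1)), (9, np.float64(0.1)), (-3, np.float64(-0.1)), (-16, np.float64(-0.3)), (-31, np.float64(-0.3)), (-44, np.float64(64.8))]
30 [215, 216, 216, 217, 215, 218, 218, 215, 214, 215, 216, 216, 215, 216, 215, 218, 217, 211, 184, 147, 121, 102, 63, 42, 45, 35, 45, 41, 42, 51, 81, 121, 155, 163, 163, 164, 160, 163, 160, 163, 161, 162, 163, 160, 160]
90 [220, 219, 219, 217, 217, 218, 218, 220, 219, 217, 218, 218, 220, 218, 218, 218, 219, 216, 193, 152, 100, 65, 43, 44, 52, 45, 43, 39, 52, 82, 129, 154, 161, 165, 166, 163, 161, 164, 163, 164, 165, 165, 166, 162, 160]
150 [219, 217, 214, 217, 221, 214, 215, 215, 218, 217, 216, 216, 218, 218, 218, 190, 135, 77, 57, 54, 56, 54, 54, 51, 67, 106, 139, 159, 167, 162, 162, 160, 170, 181, 185, 186, 189, 184, 182, 172, 161, 159, 162, 158, 161]
210 [226, 223, 227, 227, 227, 224, 208, 169, 140, 104, 67, 55, 52, 53, 55, 54, 60, 101, 148, 173, 179, 183, 181, 179, 179, 183, 183, 182, 180, 183, 183, 181, 182, 181, 182, 185, 184, 185, 188, 189, 185, 186, 184, 184, 183]
250 [222, 179, 134, 91, 57, 53, 58, 54, 50, 62, 96, 141, 173, 183, 179, 177, 179, 185, 182, 181, 182, 178, 179, 180, 178, 180, 178, 184, 185, 187, 180, 184, 191, 188, 184, 186, 183, 183, 166, 153, 146, 151, 150, 154, 156]
```

The measured gap grows from about 0 at the right end to nearly 1 mm at the left, so the left end may not be home yet. I'll push harder and compare.

Call:
play_rows --pt "0 0.02 -0.01 0 10" --pt "0 0.04 -0.01 0 10" --pt "0 0.05 -0.01 0 10" --pt "0 0.05 -0.01 0 10" --pt "0 0.05 -0.01 0 10"

```text
time: 10.8
eef_pos: [0.5638, -0.0717, 0.0397]
orientation: [0.755, 0.656, -0.004, -0.006]
wrist_force: [-15.8, 2.0, 8.1]
gripper_width: 0.0231
gripper_force: 90.0
```

```bash
cat > gap.py <<'E'
from h import *
import sys
if sys.argv[1]=="new":
    i,K,R,t=cam("wrist"); np.savez(sys.argv[2],i=i,K=K,R=R,t=t)
a=np.load(sys.argv[2]); i,K,R,t=[a[k] for k in "iKRt"]; g=cv2.cvtColor(i,cv2.COLOR_RGB2GRAY).astype(float)
th=np.radians(-8.2); ex=np.array([np.cos(th),np.sin(th)]); ey=np.array([-ex[1],ex[0]]); T=np.array([.5637,-.0717])
def at(u,v,z):
    p=onz(K,R,t,u,v,z,True)[:2]-T; return np.array([p@ex,p@ey])*1000
def cross(r,k,step,lev):
    while r[k]<lev: k+=step
    return k-step*(r[k]-lev)/(r[k]-r[k-step])
D=[];Rr=[]
for v in range(2,262,4):
    r=g[v:v+3].mean(0); dk=np.where(r[350:400]<70)[0]
    if len(dk)<4: continue
    k=350+int(np.median(dk)); A=at(cross(r,k,-1,100),v+1,.022); B=at(cross(r,k,1,105),v+1,.034)
    if abs(B[0]-A[0])<3: D.append((A[1],B[0]-A[0],A[0],B[0]))
D=np.array(D); 
def fit(x,y):
    k=np.ones(len(x),bool)
    for _ in range(4): c=np.polyfit(x[k],y[k],1); e=abs(y-np.polyval(c,x)); k=e<max(.25,2.5*e[k].std())
    return c
for n,j in (("gap",1),("tile",2),("fence",3)):
    c=fit(D[:,0],D[:,j]); print(n,"slope deg",np.degrees(c[0]).round(2),"at y=135,40,-45",np.polyval(c,[135,40,-45]).round(2))
print(manip.observe()["wrist_force"].round(1) if sys.argv[1]=="new" else "", len(D))
E
python3 gap.py old w2.npz; python3 gap.py old w3.npz; python3 gap.py old w4.npz; python3 gap.py old w5.npz; python3 gap.py new w6.npz
```

```text
gap slope deg -0.63 at y=135,40,-45 [2.05 3.08 4.01]
tile slope deg 0.97 at y=135,40,-45 [64.17 62.56 61.13]
fence slope deg 0.29 at y=135,40,-45 [66.15 65.66 65.22]
 34
gap slope deg 0.73 at y=135,40,-45 [ 2.14  0.92 -0.17]
tile slope deg -0.5 at y=135,40,-45 [64.01 64.84 65.58]
fence slope deg 0.23 at y=135,40,-45 [66.15 65.77 65.43]
 64
gap slope deg 0.36 at y=135,40,-45 [ 0.83  0.23 -0.31]
tile slope deg -0.12 at y=135,40,-45 [65.34 65.54 65.72]
fence slope deg 0.21 at y=135,40,-45 [66.15 65.8  65.48]
 64
gap slope deg 0.35 at y=135,40,-45 [ 0.81  0.24 -0.28]
tile slope deg -0.12 at y=135,40,-45 [65.35 65.55 65.72]
fence slope deg 0.21 at y=135,40,-45 [66.15 65.8  65.48]
[-15.3   2.9   7.7] 64Traceback (most recent call last):
  File "gap.py", line 24, in <module>
    c=fit(D[:,0],D[:,j]); print(n,"slope deg",np.degrees(c[0]).round(2),"at y=135,40,-45",np.polyval(c,[135,40,-45]).round(2))
          ~^^^^^
IndexError: too many indices for array: array is 1-dimensional, but 2 were indexed
```

Call:
play_rows --pt "0 0.01 -0.01 0 10" --pt "0 0.02 -0.02 0 10" --pt "0 0.03 -0.03 0 10" --pt "0 0.04 -0.04 0 10" --pt "0 0.04 -0.04 0 10"

```text
time: 11.35
eef_pos: [0.5639, -0.0718, 0.0398]
orientation: [0.755, 0.656, -0.005, -0.007]
wrist_force: [-15.2, 2.7, 1.1]
gripper_width: 0.023
gripper_force: 89.1
```

```bash
python3 gap.py new w7.npz; python3 - <<'E'
from h import *
a=np.load("w7.npz"); i,K,R,t=[a[k] for k in "iKRt"]
th=np.radians(-8.2); ex=np.array([np.cos(th),np.sin(th)]); ey=np.array([-ex[1],ex[0]]); T=np.array([.5637,-.0717])
def at(u,v,z):
    p=onz(K,R,t,u,v,z,True)[:2]-T; return np.array([p@ex,p@ey])*1000
h=cv2.cvtColor(i,cv2.COLOR_RGB2HSV).astype(float); S=h[...,1]
E=[];Rl=[]
for v in range(0,200,4):
    r=S[v:v+3].mean(0)
    k=290
    while r[k]<70 and k>230:k-=1
    u=k+(r[k]-70)/(r[k]-r[k+1]); p=at(u,v+1,.022); E.append((p[1],p[0]))
E=np.array(E); c=np.polyfit(E[:,0],E[:,1],1); k=abs(E[:,1]-np.polyval(c,E[:,0]))<.6; c=np.polyfit(E[k,0],E[k,1],1)
print("tile near edge slope",np.degrees(c[0]).round(2),np.polyval(c,[135,40,-45]).round(2),k.sum(),len(k))
# rail / block lines: grad peaks red channel
g=i[...,0].astype(float)
for v in (70,100,125,150,170,190,203): print(v,g[v,165:300:1].astype(int).tolist()[:0],np.diff(g[v,165:275]).argsort()[-3:]+165,np.diff(g[v,165:275]).argsort()[:3]+165)
E
```

```text
gap slope deg 0.35 at y=135,40,-45 [ 0.79  0.22 -0.3 ]
tile slope deg -0.12 at y=135,40,-45 [65.36 65.56 65.73]
fence slope deg 0.21 at y=135,40,-45 [66.15 65.8  65.48]
[-15.6   2.3   1.5] 64
tile near edge slope 0.18 [5.73 5.43 5.16] 50 50
70 [] [269 251 250] [267 171 266]
100 [] [251 182 250] [201 202 200]
125 [] [268 251 250] [264 263 172]
150 [] [268 248 247] [265 264 266]
170 [] [268 246 247] [265 199 264]
190 [] [268 267 247] [265 264 176]
203 [] [247 267 246] [265 264 177]
```

Call:
play_rows --pt "0 0.02 -0.01 0 10" --pt "0 0.04 -0.01 0 10" --pt "0 0.05 -0.01 0 10" --pt "0 0.05 -0.01 0 10" --pt "0 0.05 -0.01 0 10"

```text
time: 11.9
eef_pos: [0.564, -0.0717, 0.0398]
orientation: [0.755, 0.656, -0.007, -0.008]
wrist_force: [-19.5, 2.0, 3.4]
gripper_width: 0.0231
gripper_force: 89.7
```

```bash
python3 gap.py new w8.npz; python3 - <<'E'
from h import *
th=np.radians(-8.2); ex=np.array([np.cos(th),np.sin(th)]); ey=np.array([-ex[1],ex[0]]); T=np.array([.5637,-.0717])
for f in("w3","w4","w5","w8"):
    a=np.load(f+".npz"); i,K,R,t=[a[k] for k in "iKRt"]
    def at(u,v,z):
        p=onz(K,R,t,u,v,z,True)[:2]-T; return np.array([p@ex,p@ey])*1000
    S=cv2.cvtColor(i,cv2.COLOR_RGB2HSV).astype(float)[...,1]; E=[]
    for v in range(0,200,4):
        r=S[v:v+3].mean(0); k=310
        while r[k]<70 and k>230:k-=1
        p=at(k+(r[k]-70)/(r[k]-r[k+1]),v+1,.022); E.append((p[1],p[0]))
    E=np.array(E); E=E[(E[:,0]<130)]; k=np.ones(len(E),bool)
    for _ in range(4): c=np.polyfit(E[k,0],E[k,1],1); k=abs(E[:,1]-np.polyval(c,E[:,0]))<.6
    print(f,"near slope",np.degrees(c[0]).round(2),np.polyval(c,[135,40,-45]).round(2),k.sum())
E
```

```text
gap slope deg 0.35 at y=135,40,-45 [ 0.81  0.23 -0.29]
tile slope deg -0.12 at y=135,40,-45 [65.36 65.57 65.75]
fence slope deg 0.21 at y=135,40,-45 [66.16 65.8  65.49]
[-18.9   2.3   4. ] 64
w3 near slope 1.42 [ 3.63  1.28 -0.84] 45
w4 near slope -0.59 [3.45 4.44 5.32] 48
w5 near slope 0.17 [5.66 5.39 5.14] 48
w8 near slope 0.19 [5.76 5.45 5.18] 48
```

The near edge is parallel to the fence (0.19° against 0.21°) and nothing moved as the push rose from 12 to 19 N, so the tile is flush. I'll ease back to about 15 N and hold.

Call:
play_rows --pt "0 -0.02 0 0 10" --pt "0 -0.04 -0.01 0 10" --pt "0 -0.04 -0.01 0 10" --pt "0 -0.04 -0.01 0 10" --pt "0 -0.04 -0.01 0 10" --pt "0 -0.04 -0.01 0 10"

```text
time: 12.55
eef_pos: [0.5639, -0.0717, 0.04]
orientation: [0.755, 0.656, -0.006, -0.007]
wrist_force: [-14.7, 1.8, -1.8]
gripper_width: 0.0231
gripper_force: 89.2
```

```bash
python3 gap.py new w9.npz
```

```text
gap slope deg 0.35 at y=135,40,-45 [ 0.81  0.23 -0.3 ]
tile slope deg -0.12 at y=135,40,-45 [65.36 65.56 65.74]
fence slope deg 0.21 at y=135,40,-45 [66.15 65.81 65.5 ]
[-14.7   2.5  -0.8] 64
```

Steady at about 15 N, the tip is just above the board, and the grip is 89 N.

```bash
python3 -c "
from bench import manip; print(manip.close_job())"
```

```text
the job is handed in; nothing more can be done
None
```

I handed the job in with the spacer still gripped at about 89 N, its tip just above the board at stop_c, pressing the tile against the straightedge at about 15 N. The tile's near edge measures parallel to the straightedge, though its far edge read up to about 0.8 mm off at the left end, which I took as image bias because the tile stayed put when pushed to 19 N.

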